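# Proof-load an oval strap loop on the bench pull tester

## Task

Proof-load the oval brass loop on the pull tester: push the spring balance forward so that its pin comes close to the fixed pin, and lay the loop flat over both pins. Then draw the stirrup handle by its wooden grip out until the pointer stands in the gap of the brass fork, and finish while still holding it there with the load on the loop. Leave the round ring and the D-ring where they lie.

Things in the scene. Friction and masses are not known exactly. Their poses are not given: they have to be found in the camera images.
- tester: Bench pull tester, fixed to the table: a dark wooden base 225 x 90 x 16 mm with a steel slide way. Its own +x axis runs along the slide way from the handle end to the fixed pin end; its z is up; pulling is along its -x. Origin on the table under the slide way, 110 mm behind (-x of) the fixed pin, on the centre line.
- fixed_pin (a point): Foot of the fixed upright pin (10 mm diameter, 24 mm tall, rounded top) on the flat top of the fixed steel block, 40 mm above the table. The loop lies round the pin on this flat top, which is 46 mm wide.
- balance: Spring balance, a carriage sliding freely (1 N friction, stays where left) along the tester's x, 45 mm travel; axes parallel to the tester's. Steel nose 42 mm wide, top at 40 mm, with an upright pin; behind it an aluminium housing, top at 58 mm, with a scale. Home (+x stop): origin on the tester's origin, pins 30 mm apart (centres). Starts drawn out, pins 55 to 72 mm apart: too far for the loop.
- balance_pin (a point): Foot of the balance's upright pin (10 mm diameter, 24 mm tall) on the nose, 40 mm above the table.
- pull_handle (a joint): How far rod, handle and pointer are drawn out of the balance against its spring, m along the tester's -x: 0 at rest on its stop, at most 0.036. Spring: 4 N at 0 plus 0.4 N per mm. At rest the handle pushes the balance rigidly; when pulled, the balance comes along first and the spring stretches once the loop is taut (pins 50 mm apart) or the balance is at its end of travel.
- handle_grip (a point): Centre of the wooden grip of the stirrup-shaped steel handle: a round bar 74 mm long and 16 mm thick, level, along the tester's y, 44 mm above the table, with only the table under it. Inside the stirrup, between the grip and its cross-bar towards the housing, is an opening 43 mm deep and 75 mm wide. At rest the point lies 132 mm to -x of the pointer.
- pointer (a point): Tip of the dark pointer, a blade 4 mm wide on top of the housing that moves with the handle. It points along the tester's +y.
- fork (a point): Middle of the gap between the two prongs of the brass fork, clamped on the housing's edge and stiff: the gap is 9 mm wide. The point lies where the pointer's tip is when it is centred in the gap; it rides with the balance and lies 12 to 26 mm to -x of the resting pointer.
- oval_loop: Oval (straight sides, round ends) strap loop of 8 mm brass bar lying flat: outside 76 x 50 mm, inside 60 x 34 mm, long way along its x, straight sides 26 mm long. Origin at the middle of its underside. 0.1 kg.
- round_ring: Round brass ring of 8 mm bar lying flat, 58 mm outside. Origin at the middle of its underside. To be left alone.
- d_ring: Brass D-ring of 8 mm bar lying flat, about 45 x 58 mm. Origin near its middle, on its underside. To be left alone.

How it is judged:
By the outcome, as a careful person would: the job done as asked, in the order asked, and still so for the second after the job is handed in, while the arm keeps its last pose, push and grip.
It also fails if it takes over 61 s, if anything falls off the work surface, if the arm or the gripper's body presses on something with over 40 N, if the wrist force passes 120 N, or if a joint passes its speed limit or range.

## Robot

A 7-joint arm with a two-finger parallel gripper is mounted at the origin on a cart in front of the work surface, level with it; the furniture and walls round the work are solid. World frame = base frame: x ahead of the robot, y to its left, z up, the work surface at z = 0. Lengths are in m, angles in rad, forces in N, time in s.
With the tool pointing down it reaches from about 0.4 to 0.85 m from the base axis. Payload 10.4 kg.
Tool frame: the origin (TCP) lies at the very end of the fingers, on their centre line; the grasp point (between the pads) lies r.tcp_to_grasp behind it (r.tcp_to_grasp is the distance from the TCP to the grasp point, in m); z points along the fingers, y is the line along which they close (so a half turn about z gives the same grasp; the last joint's range is limited). The gripper opens to 87 mm and grips with 3 to 60 N. Pads are 19 mm wide; open, the fingers measure 117 mm over their backs; the gripper's body (75 mm by 190 mm) begins 51 mm behind the grasp point.
Start: joints at [1.188, 0.332, -0.065, 1.46, 0.022, 1.35, -0.088], TCP at [0.22, -0.585, 0.223] pointing down, gripper open.
Joint ranges: [-2.6, 2.6], [-0.5, 2.12], [-1.47, 1.34], [0.16, 2.42], [-1.27, 4.41], [0.06, 2.06], [-2.6, 2.6]. Speed limits (rad/s): [2.22, 2.22, 2.79, 2.79, 3.14, 3.14, 3.14].

## Interface

Orientations are given as a unit quaternion [x, y, z, w].
In Python, from bench import monitor, cams, ticket, r gives the robot as it stands.
- The arm moves only by the shell command python3 -m crank 'ROWS' [OPENING] [FORCE]. ROWS is a JSON object whose one key "steps" holds a list of rows, each a list of 2 entries, a list of its own where there are three numbers: the shift along the world's x, y, z in units of 25 mm (1.0 is 25 mm), then the turn, a rotation vector about the world's x, y, z in units of 5 degrees (1.0 is 5 degrees). In form: {"steps": [[[x, y, z], [ax, ay, az]], ...]}. A call has 1 to 10 rows; each row shifts and turns the commanded pose from where the row before left it; what a row does not reach is not made up. A row lasts 1/12 s, in which the tool goes at most 41.7 mm and 7.16 degrees, less where a joint would pass 70% of its speed; a pose out of reach is approached as far as the arm can. A call is refused whole if a number of a shift passes 1 or a number of a turn 1, either way. A call with a gripper value outside its range is refused whole. OPENING is the finger opening in mm, from 0 to 87, set as the call begins (- or left out, the last holds). The fingers move at their own pace and stop on an object; FORCE is the grip in N (left out, the last holds). Time passes only in rows, so rows that do not move let the fingers close. It gives the time, the measured TCP pose, the force, the opening and the grip force at its end, in the units of the state.
- monitor.read_state(): the state, without advancing time (a new reading comes with each control period).
- cams.camera(name): name is "scene" or "top" or "wrist"; returns a dict with "pixels" (400x640x3 uint8, blue, green, red), "z_map" (400x640 float32, m along the optical axis (not along the pixel's ray), 0 where there is no reading), "vfov" (degrees; the focal length in pixels is half the picture's height over the tangent of half this angle, whatever the lens; pixels are square), "cx", "cy" (the principal point, pixels), "T" (4x4, takes a point from camera to world coordinates). Camera axes: x right, y up, looking along -z (the intrinsics and any distortion apply to the point x, -y, -z); pixel columns grow to the right and rows downward; lengths in m; the calibration is good to about 2 mm. A picture is of the moment at which its call begins.
- ticket.close_job(): hands the job in; it is judged then, once.
The state is a dict: "time": time; "joint_positions": joint angles; "joint_vel": joint speeds; "joint_torque": joint torques, N m; "ee_pos": TCP position; "eef_rot": TCP orientation; "ft_force": force on the tool from outside, world axes, zero at the start; "torque": the same for the moment, N m; "width": finger opening in m; "grip_force": force on a finger pad.
Only numpy, scipy, OpenCV 4.12 (cv2) and the standard library are available. Lean on these libraries where they do the work, as an engineer would, in place of code of your own. Each camera call takes 0.05 s, during which the arm holds its last target. There are 200 camera calls.

## Working session

There is one attempt and no reset: what is moved stays moved. The work goes in short steps, Python scripts to look and compute and a shell command to move; the robot and the scene stay as the last step left them, time stands still between calls to the robot, and variables do not carry over. Pictures are saved under pics/ and viewed, at most 10 in all, crops included, and the job is handed in when it is done.

```bash
ls; mkdir -p pics; cat > h.py <<'E'
import numpy as np,cv2
from bench import monitor,cams,ticket,r
def K(c):
    f=200/np.tan(np.radians(c["vfov"])/2); return f
def ray(c,u,v):
    f=K(c); d=np.array([(u-c["cx"])/f,-(v-c["cy"])/f,-1.]); T=np.array(c["T"]); return T[:3,3],T[:3,:3]@d
def onplane(c,u,v,z):
    o,d=ray(c,u,v); return o+d*(z-o[2])/d[2]
def cloud(c):
    f=K(c); v,u=np.mgrid[0:400,0:640]; z=c["z_map"]; T=np.array(c["T"])
    p=np.stack([(u-c["cx"])/f*z,-(v-c["cy"])/f*z,-z],-1); return p@T[:3,:3].T+T[:3,3]
def proj(c,p):
    T=np.array(c["T"]); q=T[:3,:3].T@(np.array(p)-T[:3,3]); f=K(c); return c["cx"]+f*q[0]/-q[2], c["cy"]-f*q[1]/-q[2]
E
python3 - <<'E'
from h import *
import pickle
s=monitor.read_state(); print(s, r.tcp_to_grasp)
d={}
for n in ["scene","top","wrist"]:
    c=cams.camera(n); d[n]=c; print(n,{k:v for k,v in c.items() if k not in("pixels","z_map")})
    cv2.imwrite(f"pics/{n}0.png",c["pixels"])
pickle.dump(d,open("d0.pkl","wb"))
E
```

```text
pics
{'time': 0.0, 'joint_positions': array([ 1.18836349,  0.33289367, -0.06474182,  1.46095451,  0.02161181,
        1.3499022 , -0.08856332]), 'joint_vel': array([-7.82370839e-05, -6.93283526e-04, -6.45188199e-04, -9.84691383e-04,
        6.67068970e-04, -7.73654676e-05, -6.87191987e-04]), 'joint_torque': array([ 6.56411885e-04, -6.23246741e+01,  2.52205477e-02, -3.89897060e+01,
       -6.12301240e-02,  3.97794507e-02,  1.88649778e-04]), 'ee_pos': array([ 0.21994762, -0.58459598,  0.22173414]), 'eef_rot': array([ 9.83858384e-01,  1.78947329e-01, -1.63078184e-04, -7.12261732e-04]), 'ft_force': array([ 0.51107293,  1.47190517, -0.25607741]), 'torque': array([-0.06491686,  0.00210185, -0.01914351]), 'grip_force': 0.0, 'width': 0.08677247456624301} 0.0187
scene {'vfov': 49.634824505085476, 'cx': 321.46543893851185, 'cy': 196.7336843815402, 'T': array([[-0.85776559,  0.21398204, -0.46738622,  0.02541564],
       [-0.513968  , -0.37234208,  0.77278604,  0.72728616],
       [-0.00866523,  0.90309084,  0.42936214,  0.54766054],
       [ 0.        ,  0.        ,  0.        ,  1.        ]])}
top {'vfov': 42.16404975711556, 'cx': 319.8972082535239, 'cy': 204.2759062946246, 'T': array([[ 0.02368248,  0.99128757, -0.12956888,  0.39785556],
       [-0.99971108,  0.02294966, -0.00714618, -0.13509393],
       [-0.00411036,  0.12970068,  0.99154467,  1.28387714],
       [ 0.        ,  0.        ,  0.        ,  1.        ]])}
wrist {'vfov': 64.64870254297936, 'cx': 322.0622367177566, 'cy': 198.18781439427622, 'T': array([[ 0.35225321,  0.89253378,  0.28160456,  0.29598079],
       [-0.93589875,  0.33700381,  0.10257666, -0.55566128],
       [-0.00334868, -0.29968631,  0.95403192,  0.38555781],
       [ 0.        ,  0.        ,  0.        ,  1.        ]])}
```

View pics/top0.png

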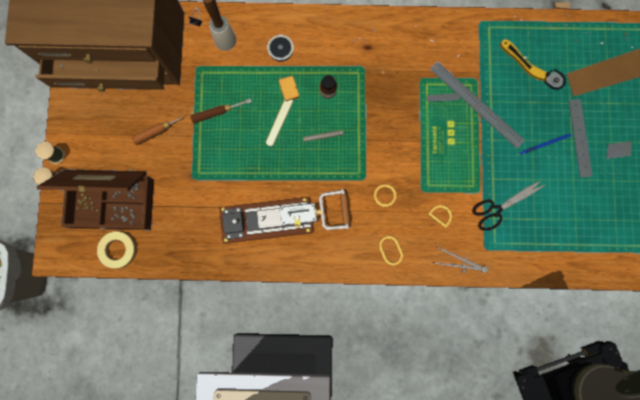

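View pics/scene0.png

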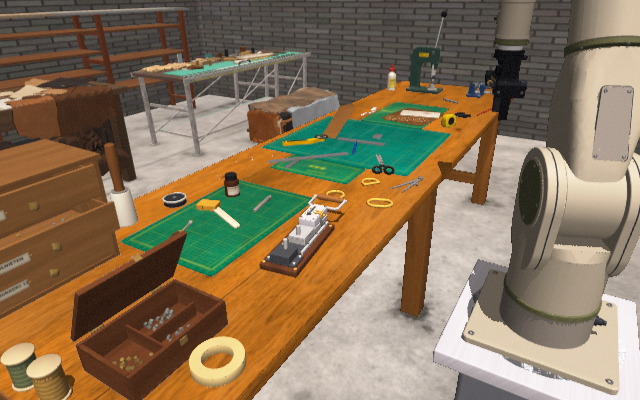

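Top view: tester at about (270,218), with its fixed-pin end to the left (+y) and the stirrup at (334,210). The oval loop is at (391,250), the round ring at (385,195) and the D-ring at (440,216). The scene view agrees.

```bash
python3 - <<'E'
from h import *
import pickle
d=pickle.load(open("d0.pkl","rb"))
for n in ["top","scene"]:
    c=d[n]; hsv=cv2.cvtColor(c["pixels"],cv2.COLOR_BGR2HSV); P=cloud(c)
    m=cv2.inRange(hsv,(18,90,120),(35,255,255))
    N,l,st,ce=cv2.connectedComponentsWithStats(m)
    for i in range(1,N):
        if st[i,4]>25:
            u,v=ce[i]; p=onplane(c,u,v,.004)
            if 0.2<p[0]<.8 and -.45<p[1]<.3:
                z=P[l==i][:,2]
                cn=max(cv2.findContours((l==i).astype(np.uint8),0,1)[0],key=len).reshape(-1,2)
                w=np.array([onplane(c,a,b,.004)[:2] for a,b in cn]).astype(np.float32)
                print(n,ce[i].round(1),st[i],p.round(4),np.median(z).round(4),cv2.minAreaRect(w))
c=d["top"];
cv2.imwrite("pics/topcrop.png",cv2.resize(c["pixels"][180:275,210:410],None,fx=4,fy=4,interpolation=2))
for uv in [(236,224),(300,214),(345,210),(391,250)]: print(uv,onplane(c,*uv,.04).round(3))
E
```

```text
top [384.8 195. ] [374 184  23  23 200] [ 0.5922 -0.287   0.004 ] 0.0055 ((0.5922299027442932, -0.28756022453308105), (0.05560147762298584, 0.0548318475484848), 0.5824746489524841)
top [441.  214.9] [428 205  24  23 186] [ 0.5455 -0.4266  0.004 ] 0.0055 ((0.5480318665504456, -0.4282655715942383), (0.055787116289138794, 0.044958584010601044), 51.874813079833984)
top [297.2 222.9] [295 220   6   8  34] [ 0.5173 -0.0709  0.004 ] 0.0603 ((0.5158419609069824, -0.07155468314886093), (0.0174483023583889, 0.012386035174131393), 1.7137229442596436)
top [390.7 250.2] [379 236  25  30 249] [ 0.4553 -0.3025  0.004 ] 0.0057 ((0.45575979351997375, -0.30212587118148804), (0.07364171743392944, 0.05032623931765556), 23.883060455322266)
scene [370. 181.] [361 178  19   8  78] [ 0.5436 -0.4268  0.004 ] 0.0053 ((0.5455679893493652, -0.4270561933517456), (0.05724606290459633, 0.05202971398830414), 46.644569396972656)
scene [336.5 192.2] [326 190  19   7  53] [ 0.5946 -0.3007  0.004 ] 0.0061 ((0.5931888818740845, -0.2988913357257843), (0.05696439743041992, 0.0391312837600708), 9.959641456604004)
scene [379.6 202.4] [367 198  26  10 134] [ 0.4548 -0.3013  0.004 ] 0.0056 ((0.45492246747016907, -0.30121785402297974), (0.07149720191955566, 0.05792452022433281), 29.89348793029785)
scene [320.3 213. ] [316 210   9   7  31] [ 0.5671 -0.1613  0.004 ] 0.0602 ((0.5683131217956543, -0.16294850409030914), (0.01721857115626335, 0.0366692841053009), 56.061031341552734)
(236, 224) [0.508 0.075 0.04 ]
(300, 214) [ 0.536 -0.079  0.04 ]
(345, 210) [ 0.548 -0.187  0.04 ]
(391, 250) [ 0.454 -0.299  0.04 ]
```

View pics/topcrop.png

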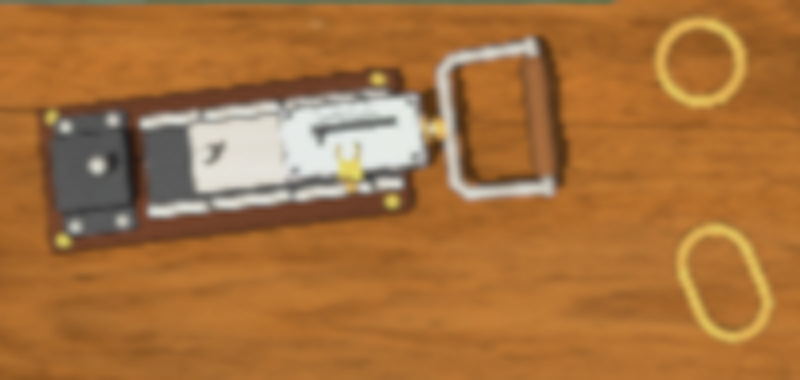

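Top crop: the fixed pin is at (98,165) and the balance pin at (215,150). The pointer and fork are near (320,130) and (348,165), the grip is at (540,118), and the loop is at (725,282) with its long axis near vertical. Next I'll fly over the loop and then the tester, taking wrist views at each.

```bash
cat > snap.py <<'E'
import sys,pickle
from h import *
o={}
for n in sys.argv[2:]:
    c=cams.camera(n); o[n]=c; cv2.imwrite(f"pics/{n}_{sys.argv[1]}.png",c["pixels"])
pickle.dump(o,open(sys.argv[1]+".pkl","wb"))
E
python3 -m crank '{"steps":[[[0.78,0.94,0],[0,0,0]],[[0.78,0.94,0],[0,0,0]],[[0.78,0.94,0],[0,0,0]],[[0.78,0.94,0],[0,0,0]],[[0.78,0.94,0],[0,0,0]],[[0.78,0.94,0],[0,0,0]],[[0.78,0.94,0],[0,0,0]],[[0.78,0.94,0],[0,0,0]],[[0.78,0.94,0],[0,0,0]],[[0.78,0.94,0],[0,0,0]]]}'
python3 -m crank '{"steps":[[[0.78,0.94,0],[0,0,0]],[[0.78,0.94,0],[0,0,0]],[[0,0,0],[0,0,0]],[[0,0,0],[0,0,0]]]}'
python3 snap.py loop wrist
python3 -m crank '{"steps":[[[0.33,0.94,0],[0,0,-0.33]],[[0.33,0.94,0],[0,0,-0.33]],[[0.33,0.94,0],[0,0,-0.33]],[[0.33,0.94,0],[0,0,-0.33]],[[0.33,0.94,0],[0,0,-0.33]],[[0.33,0.94,0],[0,0,-0.33]],[[0.33,0.94,0],[0,0,-0.33]],[[0.33,0.94,0],[0,0,-0.33]],[[0,0,0],[0,0,0]],[[0,0,0],[0,0,0]]]}'
python3 snap.py t1 wrist
python3 -m crank '{"steps":[[[0,0.9,0],[0,0,0]],[[0,0.9,0],[0,0,0]],[[0,0.9,0],[0,0,0]],[[0,0,0],[0,0,0]],[[0,0,0],[0,0,0]]]}'
python3 snap.py t2 wrist
```

```text
time: 0.98
ee_pos: [0.4157, -0.3486, 0.2225]
eef_rot: [0.984, 0.179, -0.0, 0.0]
ft_force: [0.8, -0.8, 1.3]
width: 0.0866
grip_force: 0.0
time: 1.32
ee_pos: [0.455, -0.3013, 0.2224]
eef_rot: [0.984, 0.181, -0.0, -0.0]
ft_force: [-0.3, -1.1, -0.1]
width: 0.0864
grip_force: 0.0
time: 2.2
ee_pos: [0.52, -0.1152, 0.2225]
eef_rot: [0.998, 0.065, -0.0, 0.0]
ft_force: [0.0, 0.2, -0.5]
width: 0.087
grip_force: 0.0
time: 2.67
ee_pos: [0.5198, -0.0485, 0.2226]
eef_rot: [0.998, 0.065, -0.0, 0.0]
ft_force: [-0.5, -1.1, 0.5]
width: 0.0875
grip_force: 0.0
```

View pics/wrist_t1.png

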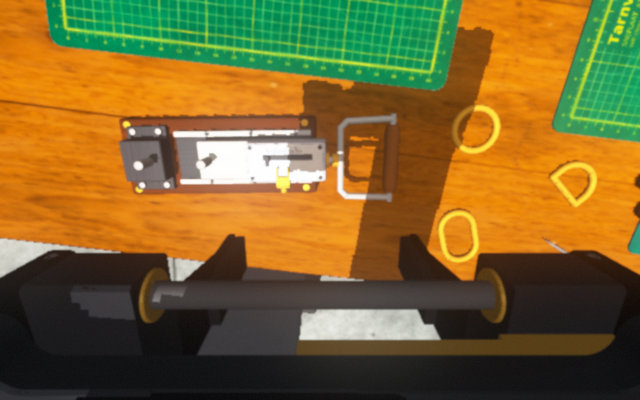

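View pics/wrist_t2.png

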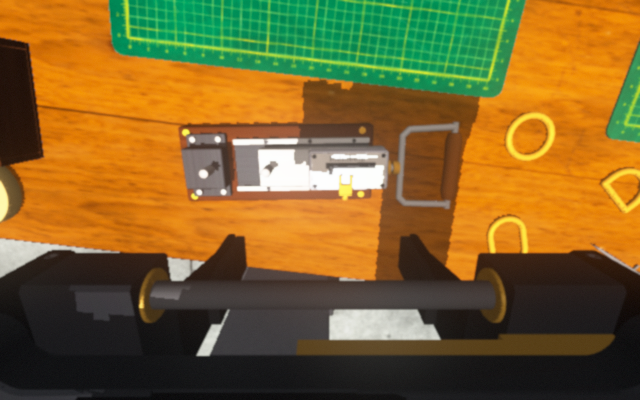

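Wrist t1: fixed pin (138,165), balance pin (208,159), fork (283,178), grip bar (391,157), loop (460,236). In t2 they are at (203,172), (268,168), (346,183) and (452,163).

```bash
cat > meas.py <<'E'
from h import *
import pickle
def tri(c1,a,c2,b):
    o1,d1=ray(c1,*a);o2,d2=ray(c2,*b)
    s=np.linalg.lstsq(np.stack([d1,-d2],1),o2-o1,rcond=None)[0]
    p,q=o1+s[0]*d1,o2+s[1]*d2; return (p+q)/2,np.linalg.norm(p-q)
def loopfit(c):
    hsv=cv2.cvtColor(c["pixels"],cv2.COLOR_BGR2HSV); m=cv2.inRange(hsv,(15,130,100),(35,255,255))
    out=[]
    for cn in cv2.findContours(m,0,1)[0]:
        if cv2.contourArea(cn)<300: continue
        w=np.array([onplane(c,a,b,.004)[:2] for a,b in cn.reshape(-1,2)]).astype(np.float32)
        b=cv2.minAreaRect(w)
        if .03<min(b[1]) and max(b[1])<.09: out.append((cn.reshape(-1,2).mean(0).round(1),b))
    return out
E
python3 - <<'E'
from meas import *
L=pickle.load(open("loop.pkl","rb"))["wrist"];a=pickle.load(open("t1.pkl","rb"))["wrist"];b=pickle.load(open("t2.pkl","rb"))["wrist"]
for n,c in zip("L12",(L,a,b)):
    for x in loopfit(c): print(n,x)
for n,p,q in [("fix",(138,165),(203,172)),("bal",(208,159),(268,168)),("fork",(283,178),(346,183)),("grip",(391,157),(452,163)),("s1",(126,124),(185.5,131)),("s2",(305,122),(362,130)),("s3",(138,189),(195,196.5)),("s4",(306,187),(361,194.5)),("loop",(460,236),(509,236))]:
    print(n,tri(a,p,b,q))
for n,c in (("1",a),("2",b)):
    P=cloud(c)
    # local frame
    for nm,(u,v),h in [("fix",(138,165),(.055,.07)),("bal",(208,159),(.05,.07)),] if n=="1" else [("fix",(203,172),(.055,.07)),("bal",(268,168),(.05,.07))]:
        W=P[v-14:v+15,u-14:u+15].reshape(-1,3); k=(W[:,2]>h[0])&(W[:,2]<h[1]); print(n,nm,k.sum(),W[k].mean(0).round(4),W[k][:,2].max())
    k=(P[...,2]>.03)&(P[...,2]<.057)&(P[...,1]<-.14)&(P[...,1]>-.25)&(P[...,0]>.49)&(P[...,0]<.6)
    Q=P[k]; r_=cv2.minAreaRect(Q[:,:2].astype(np.float32)); print("handle",k.sum(),r_,cv2.boxPoints(r_).round(4).tolist(),np.percentile(Q[:,2],[50,90,98]))
    k=(P[...,2]>.03)&(P[...,1]<.12)&(P[...,1]>-.25)&(P[...,0]>.45)&(P[...,0]<.6)&(P[...,2]<.08); Q=P[k]
    r_=cv2.minAreaRect(Q[:,:2].astype(np.float32)); print("all",r_)
E
```

```text
L (array([211.7,  69.6]), ((0.5128929018974304, -0.1432008296251297), (0.05405815690755844, 0.03439341112971306), 49.184547424316406))
fix (array([0.51151587, 0.07641929, 0.06424746]), np.float64(0.0013054652263716003))
bal (array([0.52027269, 0.01305816, 0.04007025]), np.float64(0.0014528834379047464))
fork (array([ 0.51780799, -0.07337691,  0.06276689]), np.float64(0.0030465029365416875))
grip (array([ 0.55193855, -0.18470536,  0.04977373]), np.float64(0.001913592337616516))
s1 (array([0.54511034, 0.11238378, 0.02061261]), np.float64(0.0009934909299166169))
s2 (array([ 0.5722636 , -0.08757351,  0.01263793]), np.float64(0.0004881014866218197))
s3 (array([0.47150568, 0.09795911, 0.02835178]), np.float64(0.00046014630052964136))
s4 (array([ 0.49780308, -0.09779247,  0.02211429]), np.float64(0.0007832118716689157))
loop (array([ 0.45737127, -0.30455437,  0.0046057 ]), np.float64(0.007580517697732904))
1 fix 118 [0.5115 0.0737 0.0632] 0.06803040566059915
1 bal 121 [0.521 0.01  0.062] 0.06806855131564588
handle 1629 ((0.5466242432594299, -0.16695135831832886), (0.09573535621166229, 0.058
[... 210 characters left out ...]
]] [0.0501724  0.05345201 0.05433737]
all ((0.5248023271560669, -0.044276103377342224), (0.09570937603712082, 0.30369091033935547), 9.214238166809082)
2 fix 103 [0.5116 0.0742 0.0636] 0.06765268083802445
2 bal 98 [0.521  0.0109 0.0628] 0.06730541312903537
handle 1675 ((0.5469701886177063, -0.16638913750648499), (0.09548068046569824, 0.058117713779211044), 3.7942867279052734) [[0.4973999857902527, -0.14059999585151672], [0.5012999773025513, -0.19850000739097595], [0.5964999794960022, -0.19220000505447388], [0.5927000045776367, -0.13420000672340393]] [0.04986153 0.05335666 0.05414663]
all ((0.5273691415786743, -0.04380616545677185), (0.09543035179376602, 0.3030511140823364), 8.385773658752441)
```

Both views agree. The pins are 64 mm apart with the axis at about 98°. Grip centre is at (0.549,-0.186), z≈0.045, so I need to push about 34 mm. Go to the grip now.

```bash

python3 -m crank '{"steps":[[[0.2,-0.92,0],[0,0,0.14]],[[0.2,-0.92,0],[0,0,0]],[[0.2,-0.92,0],[0,0,0]],[[0.2,-0.92,0],[0,0,0]],[[0.2,-0.92,0],[0,0,0]],[[0.2,-0.92,0],[0,0,0]],[[0,0,0],[0,0,0]],[[0,0,-0.9],[0,0,0]],[[0,0,-0.9],[0,0,0]],[[0,0,-0.9],[0,0,0]]]}' 50 30
python3 -m crank '{"steps":[[[0,0,-0.9],[0,0,0]],[[0,0,-0.9],[0,0,0]],[[0,0,-0.9],[0,0,0]],[[0,0,0],[0,0,0]],[[0,0,0],[0,0,0]]]}'
python3 snap.py g1 wrist top
```

```text
time: 3.55
ee_pos: [0.5494, -0.1878, 0.1542]
eef_rot: [0.998, 0.069, 0.0, 0.0]
ft_force: [-0.5, 0.8, 0.1]
width: 0.0501
grip_force: 0.0
time: 3.97
ee_pos: [0.5489, -0.1868, 0.0869]
eef_rot: [0.998, 0.07, -0.001, -0.0]
ft_force: [0.2, -0.6, 1.1]
width: 0.0499
grip_force: 0.0
```

View pics/wrist_g1.png

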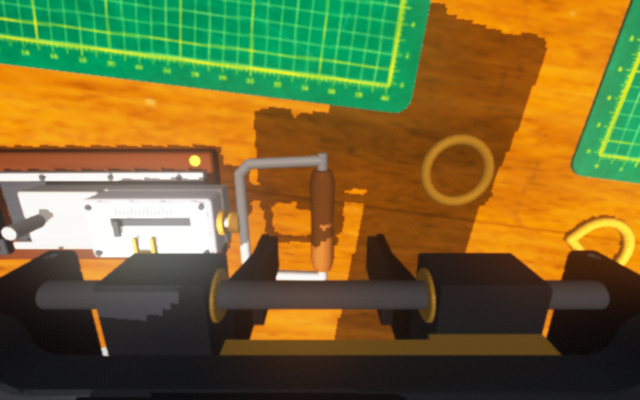

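The grip bar (column 321) is centred between the fingertips (265 and 380). Descend, close, push.

```bash

python3 -m crank '{"steps":[[[0,0,-0.82],[0,0,0]],[[0,0,-0.82],[0,0,0]],[[0,0,-0.82],[0,0,0]],[[0,0,0],[0,0,0]],[[0,0,0],[0,0,0]]]}'
python3 -m crank '{"steps":[[[0,0,0],[0,0,0]],[[0,0,0],[0,0,0]],[[0,0,0],[0,0,0]],[[0,0,0],[0,0,0]],[[0,0,0],[0,0,0]],[[0,0,0],[0,0,0]]]}' 0 30
python3 -m crank '{"steps":[[[-0.036,0.25,0],[0,0,0]],[[-0.036,0.25,0],[0,0,0]],[[-0.036,0.25,0],[0,0,0]],[[-0.036,0.25,0],[0,0,0]],[[-0.036,0.25,0],[0,0,0]],[[0,0,0],[0,0,0]],[[0,0,0],[0,0,0]]]}'
python3 snap.py g2 top
python3 - <<'E'
from meas import *
c=pickle.load(open("g2.pkl","rb"))["top"]; P=cloud(c)
u=np.array([-.143,.99]); k=(P[...,2]>.052)&(P[...,2]<.072)&(abs(P[...,0]-.515)<.03)&(P[...,1]>.0)&(P[...,1]<.11)
n,l,st,ce=cv2.connectedComponentsWithStats(k.astype(np.uint8))
for i in range(1,n): print(st[i],P[l==i].mean(0).round(4))
E
```

```text
time: 4.48
ee_pos: [0.5503, -0.1858, 0.027]
eef_rot: [0.998, 0.071, 0.0, 0.0]
ft_force: [0.2, -0.1, 0.3]
width: 0.05
grip_force: 0.0
time: 4.98
ee_pos: [0.5502, -0.1856, 0.0264]
eef_rot: [0.997, 0.071, 0.0, 0.0]
ft_force: [0.3, -0.0, 0.9]
width: 0.0179
grip_force: 0.0
time: 5.57
ee_pos: [0.5455, -0.1533, 0.0262]
eef_rot: [0.997, 0.071, -0.0, -0.0]
ft_force: [-1.3, 1.1, 5.5]
width: 0.0145
grip_force: 30.0
[266 209   1  10  10] [0.5331 0.0016 0.0565]
[245 218   5   4  15] [0.517  0.0457 0.061 ]
[232 220   4   4  15] [0.512  0.077  0.0613]
```

The pins are now about 32 mm apart. Release, rise, and refine the loop pose from t1.

```bash

python3 -m crank '{"steps":[[[0,0,0],[0,0,0]],[[0,0,0],[0,0,0]],[[0,0,0],[0,0,0]],[[0,0,0],[0,0,0]],[[0,0,0.8],[0,0,0]],[[0,0,0.8],[0,0,0]],[[0,0,0.8],[0,0,0]],[[0,0,0.8],[0,0,0]],[[0,0,0.8],[0,0,0]],[[0,0,0],[0,0,0]]]}' 50 30
python3 - <<'E'
from meas import *
cs=[("top",pickle.load(open("d0.pkl","rb"))["top"]),("t1",pickle.load(open("t1.pkl","rb"))["wrist"])]
for n,c in cs:
    hsv=cv2.cvtColor(c["pixels"],cv2.COLOR_BGR2HSV)
    P=cloud(c); A=onplane(c,390.7,250.2,.004) if n=="top" else onplane(c,460,236,.004); print(A)
    v,u=np.mgrid[0:400,0:640]; print(hsv[235 if n=="t1" else 250][[440,441,442] if n=="t1" else [380,381,382]])
    m=((hsv[...,0]>19)&(hsv[...,0]<36)&(hsv[...,1]>90)&(hsv[...,2]>110)).astype(np.uint8)
    N,l,st,ce=cv2.connectedComponentsWithStats(m)
    for i in range(1,N):
        if st[i,4]<60: continue
        p=onplane(c,*ce[i],.004)
        if abs(p[0]-A[0])<.03 and abs(p[1]-A[1])<.04:
            cn=np.concatenate([x for x in cv2.findContours((l==i).astype(np.uint8),0,1)[0]]).reshape(-1,2)
            w=np.array([onplane(c,x,y,.004)[:2] for x,y in cn]); b=cv2.minAreaRect(w.astype(np.float32)); bp=cv2.boxPoints(b)
            e=max([bp[1]-bp[0],bp[2]-bp[1]],key=np.linalg.norm)
            q=np.array([onplane(c,x,y,.004)[:2] for y,x in np.argwhere(l==i)]); q0=q-q.mean(0); ev=np.linalg.eigh(q0.T@q0)[1][:,1]
            print(n,st[i],ce[i],p,b,np.degrees(np.arctan2(e[1],e[0])),np.degrees(np.arctan2(ev[1],ev[0])))
print(monitor.read_state()["ee_pos"])
E
```

```text
time: 6.45
ee_pos: [0.5476, -0.1547, 0.13]
eef_rot: [0.997, 0.071, 0.003, 0.001]
ft_force: [0.4, -0.7, 0.5]
width: 0.0498
grip_force: 0.0
[ 0.4553102 -0.3025679  0.004    ]
[[ 19 161 206]
 [ 22 154 220]
 [ 20 157 209]]
[ 0.4531093  -0.30613669  0.004     ]
[[ 25 192 252]
 [ 26 185 253]
 [ 26 188 253]]
t1 [438 211  41  52 691] [458.69609262 235.81186686] [ 0.45314809 -0.30436671  0.004     ] ((0.45170292258262634, -0.30441829562187195), (0.07514289766550064, 0.04953570291399956), 23.26010513305664) 23.260084 -153.73517569868181
[ 0.54763305 -0.15466219  0.13003566]
```

```bash

python3 -m crank '{"steps":[[[-0.535,-0.85,0],[0,0,0.45]],[[-0.535,-0.85,0],[0,0,0.45]],[[-0.535,-0.85,0],[0,0,0.45]],[[-0.535,-0.85,0],[0,0,0.45]],[[-0.535,-0.85,0],[0,0,0.45]],[[-0.535,-0.85,0],[0,0,0.45]],[[-0.535,-0.85,0],[0,0,0.45]],[[0,0,0],[0,0,0]],[[0,0,0],[0,0,0]]]}' 70
python3 -m crank '{"steps":[[[0,0,-0.9],[0,0,0]],[[0,0,-0.9],[0,0,0]],[[0,0,-0.9],[0,0,0]],[[0,0,-0.9],[0,0,0]],[[0,0,0],[0,0,0]],[[0,0,0],[0,0,0]]]}'
python3 snap.py l1 wrist scene
python3 -c "
import cv2;a=cv2.imread('pics/wrist_l1.png');b=cv2.imread('pics/scene_l1.png')[150:250,300:460]
import numpy as np
cv2.imwrite('pics/l1.png',np.vstack([a[:,:640][100:350],cv2.resize(b,(480,300))[:, :] if 0 else cv2.copyMakeBorder(cv2.resize(b,(480,300)),0,0,0,160,0)]))"
```

```text
time: 7.2
ee_pos: [0.4509, -0.3042, 0.1255]
eef_rot: [0.979, 0.205, -0.0, -0.0]
ft_force: [0.4, 1.2, -0.1]
width: 0.0699
grip_force: 0.0
time: 7.7
ee_pos: [0.4519, -0.3015, 0.0354]
eef_rot: [0.978, 0.207, -0.001, -0.001]
ft_force: [0.7, 0.1, 0.5]
width: 0.0698
grip_force: 0.0
```

View pics/l1.png

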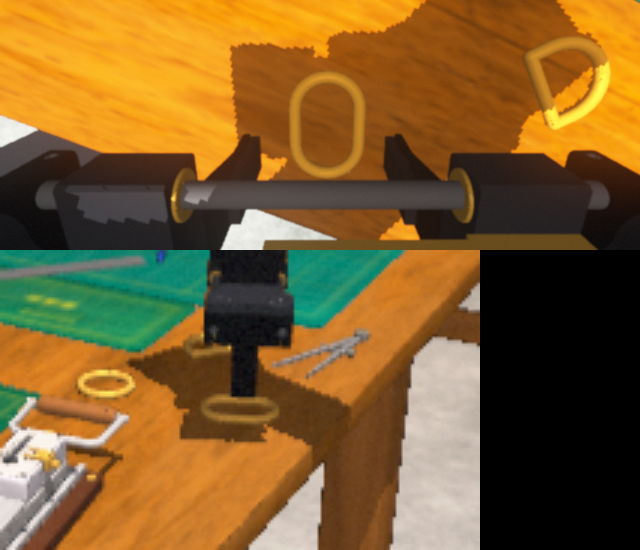

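The loop lies upright in the wrist view, centre about (327,224), aligned with the fingers (250 and 398). Measure its centre here.

```bash
cat > lp.py <<'E'
from meas import *
import sys
c=pickle.load(open(sys.argv[1]+".pkl","rb"))["wrist"]
z=float(sys.argv[2])
# outer extents of the loop read off the picture: left,right,top,bottom
for a in [(290,224),(364,224),(327,171),(327,277)]: print(onplane(c,*a,z).round(4))
p=(onplane(c,290,224,z)+onplane(c,364,224,z))/2; q=(onplane(c,327,171,z)+onplane(c,327,277,z))/2
s=monitor.read_state(); ang=2*np.arctan2(s["eef_rot"][1],s["eef_rot"][0]); X=np.array([np.cos(ang),np.sin(ang)]);Y=np.array([-X[1],X[0]])
ctr=(q)[:2]; e=ctr-s["ee_pos"][:2]; print(p,q,"along X",e@X,"Y",(p[:2]-s["ee_pos"][:2])@Y, "widths",np.linalg.norm(onplane(c,290,224,z)-onplane(c,364,224,z)),np.linalg.norm(onplane(c,327,171,z)-onplane(c,327,277,z)),X)
E
python3 lp.py l1 .004
```

```text
[ 0.4448 -0.2801  0.004 ]
[ 0.4648 -0.325   0.004 ]
[ 0.4876 -0.2878  0.004 ]
[ 0.4183 -0.319   0.004 ]
[ 0.45480383 -0.30255152  0.004     ] [ 0.4529334  -0.30340786  0.004     ] along X -0.0004011050391802953 Y -0.0004859643963488966 widths 0.04913701139401483 0.07596296051466726 [0.91424745 0.40515627]
```

Loop is within 0.5 mm of the TCP. Descend and grip.

```bash

python3 -m crank '{"steps":[[[0,0,-0.5],[0,0,0]],[[0,0,-0.5],[0,0,0]],[[0,0,-0.3],[0,0,0]],[[0,0,0],[0,0,0]],[[0,0,0],[0,0,0]],[[0,0,0],[0,0,0]]]}'
python3 -m crank '{"steps":[[[0,0,0],[0,0,0]],[[0,0,0],[0,0,0]],[[0,0,0],[0,0,0]],[[0,0,0],[0,0,0]],[[0,0,0],[0,0,0]],[[0,0,0],[0,0,0]]]}' 40 20
python3 -m crank '{"steps":[[[0,0,0.5],[0,0,0]],[[0,0,0.8],[0,0,0]],[[0,0,0.9],[0,0,0]],[[0,0,0.9],[0,0,0]],[[0,0,0.9],[0,0,0]],[[0,0,0],[0,0,0]],[[0,0,0],[0,0,0]]]}'
python3 snap.py l2 scene top
python3 -c "
import cv2;a=cv2.imread('pics/scene_l2.png')[130:250,300:460]
cv2.imwrite('pics/l2.png',cv2.resize(a,None,fx=4,fy=4))"
```

```text
time: 8.3
ee_pos: [0.4521, -0.303, 0.0037]
eef_rot: [0.978, 0.207, 0.0, 0.0]
ft_force: [-0.0, -0.8, 0.2]
width: 0.0699
grip_force: 0.0
time: 8.8
ee_pos: [0.4521, -0.3032, 0.0038]
eef_rot: [0.978, 0.207, 0.0, 0.0]
ft_force: [0.6, 0.1, 1.8]
width: 0.0498
grip_force: 20.0
time: 9.38
ee_pos: [0.4526, -0.3034, 0.1052]
eef_rot: [0.978, 0.207, 0.001, 0.001]
ft_force: [0.1, -0.2, -1.9]
width: 0.0494
grip_force: 20.0
```

View pics/l2.png

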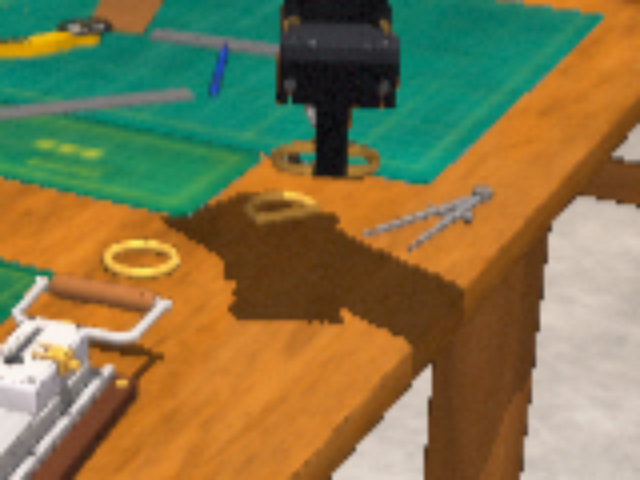

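The loop is held level, 4 mm above the fingertips' end. Carry it over the pins.

```bash

python3 -m crank '{"steps":[[[0.154,0.907,0],[0,0,0.93]],[[0.154,0.907,0],[0,0,0.93]],[[0.154,0.907,0],[0,0,0.93]],[[0.154,0.907,0],[0,0,0.93]],[[0.154,0.907,0],[0,0,0.93]],[[0.154,0.907,0],[0,0,0.93]],[[0.154,0.907,0],[0,0,0.93]],[[0.154,0.907,0],[0,0,0.93]]]}'
python3 -m crank '{"steps":[[[0.154,0.907,0],[0,0,0.93]],[[0.154,0.907,0],[0,0,0.93]],[[0.154,0.907,0],[0,0,0.93]],[[0.154,0.907,0],[0,0,0.93]],[[0.154,0.907,0],[0,0,0.93]],[[0.154,0.907,0],[0,0,0.93]],[[0.154,0.907,0],[0,0,0.93]],[[0.154,0.907,0],[0,0,0.93]],[[0,0,0],[0,0,0]],[[0,0,0],[0,0,0]]]}'
python3 snap.py p1 wrist scene
python3 - <<'E'
from meas import *
s=monitor.read_state(); q=s["eef_rot"]; print(s["ee_pos"],s["joint_positions"].round(2),np.degrees(2*np.arctan2(q[1],q[0])))
a=cv2.imread('pics/wrist_p1.png'); b=cv2.resize(cv2.imread('pics/scene_p1.png')[150:275,230:390],(384,300))
cv2.imwrite('pics/p1.png',np.vstack([a[20:300],cv2.copyMakeBorder(b,0,0,0,256,0)]))
E
```

```text
time: 10.15
ee_pos: [0.4819, -0.1202, 0.1024]
eef_rot: [0.86, 0.51, -0.001, -0.001]
ft_force: [0.9, 0.4, -0.1]
width: 0.0492
grip_force: 20.0
time: 10.98
ee_pos: [0.5127, 0.0611, 0.1025]
eef_rot: [0.653, 0.757, -0.0, -0.001]
ft_force: [-0.3, -1.2, -1.3]
width: 0.0497
grip_force: 20.0
[0.51292513 0.05896374 0.10269643] [ 0.46  0.29 -0.74  1.86  0.22  1.08 -0.23] 98.17404155619755
```

View pics/p1.png

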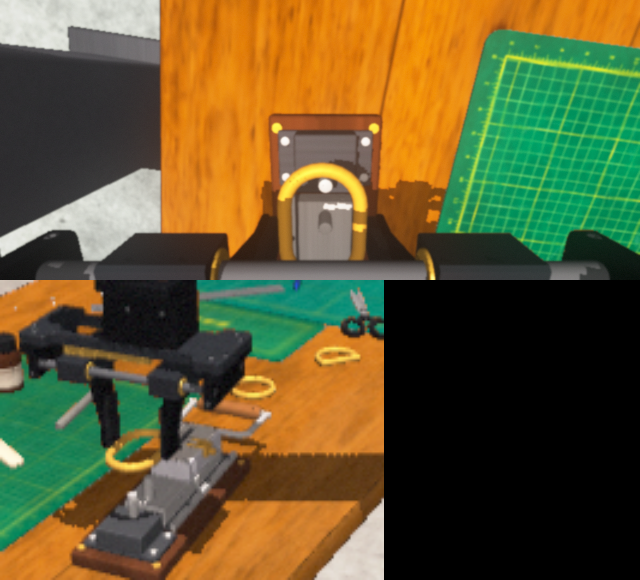

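Wrist view: pin tops at about (326,206) and (325,236) in full-frame rows, loop sides at columns 280 and 367 (centre 323.5). Laterally it is centred; check the pin positions numerically.

```bash
python3 - <<'E'
from meas import *
c=pickle.load(open("p1.pkl","rb"))["wrist"]; P=cloud(c)
print(onplane(c,326,206,.063),onplane(c,325,236,.063),P[206,326],P[236,325],P[243,325], P[244,300])
k=(P[...,2]>.052)&(P[...,2]<.07)&(abs(P[...,0]-.515)<.03)&(P[...,1]>.0)&(P[...,1]<.12)
n,l,st,ce=cv2.connectedComponentsWithStats(k.astype(np.uint8))
for i in range(1,n):
    if st[i,4]>10: print(st[i],P[l==i].mean(0).round(4))
k=(P[...,2]>.09)&(P[...,2]<.12)&(abs(P[...,0]-.515)<.035)&(P[...,1]>.07)&(P[...,1]<.12); Q=P[k]; print("loop",Q.min(0),Q.max(0))
E
```

```text
[0.51176411 0.0752224  0.063     ] [0.51439004 0.05323333 0.063     ] [0.51161566 0.07605576 0.06550989] [0.51500948 0.04944943 0.05440357] [0.51509513 0.04850553 0.06422983] [0.4976627  0.0340349  0.04119285]
[319 198  14  15 181] [0.5111 0.0767 0.0643]
[319 235  14  20 227] [0.5156 0.0464 0.0623]
loop [0.48435079 0.07003617 0.10266365] [0.54326009 0.10185142 0.11990565]
```

Midpoint is (0.5134,0.0614); shift y by 2 mm and lower.

```bash

python3 -m crank '{"steps":[[[0.02,0.08,-0.3],[0,0,0]],[[0,0,-0.4],[0,0,0]],[[0,0,-0.4],[0,0,0]],[[0,0,-0.4],[0,0,0]],[[0,0,-0.4],[0,0,0]],[[0,0,-0.2],[0,0,0]],[[0,0,-0.2],[0,0,0]],[[0,0,0],[0,0,0]],[[0,0,0],[0,0,0]],[[0,0,0],[0,0,0]]]}'
python3 snap.py p2 scene wrist
python3 - <<'E'
from meas import *
print(monitor.read_state()["ee_pos"])
a=cv2.imread('pics/wrist_p2.png'); b=cv2.resize(cv2.imread('pics/scene_p2.png')[175:275,230:390],(480,300))
cv2.imwrite('pics/p2.png',np.vstack([a[20:300],cv2.copyMakeBorder(b,0,0,0,160,0)]))
E
```

```text
time: 11.92
ee_pos: [0.5144, 0.0619, 0.0465]
eef_rot: [0.654, 0.756, 0.0, 0.0]
ft_force: [0.3, -0.3, -1.8]
width: 0.0495
grip_force: 20.0
[0.51443146 0.06184826 0.04656176]
```

View pics/p2.png

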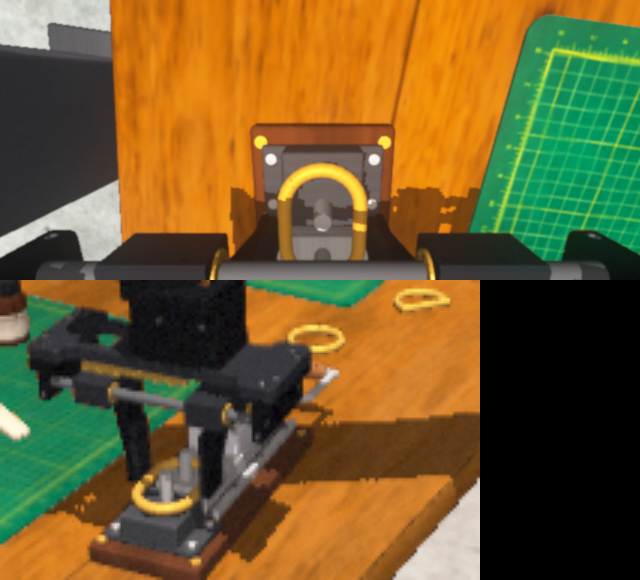

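Both pins stand inside the loop (wrist pins near column 322 within loop sides 280–366). Lower 2 mm, open, rise, check, and return to the grip.

```bash

python3 -m crank '{"steps":[[[0,0,-0.1],[0,0,0]],[[0,0,0],[0,0,0]],[[0,0,0],[0,0,0]]]}'
python3 -m crank '{"steps":[[[0,0,0],[0,0,0]],[[0,0,0],[0,0,0]],[[0,0,0],[0,0,0]],[[0,0,0.4],[0,0,0]],[[0,0,0.7],[0,0,0]],[[0,0,0.9],[0,0,0]],[[0,0,0.9],[0,0,0]],[[0,0,0.9],[0,0,0]]]}' 62 20
python3 -m crank '{"steps":[[[0.062,-0.43,0],[0,0,-0.9]],[[0.062,-0.43,0],[0,0,-0.9]],[[0.062,-0.43,0],[0,0,-0.9]],[[0.062,-0.43,0],[0,0,-0.9]],[[0.062,-0.43,0],[0,0,-0.9]],[[0.062,-0.43,0],[0,0,-0.9]],[[0.062,-0.43,0],[0,0,-0.9]],[[0.062,-0.43,0],[0,0,-0.9]],[[0.062,-0.43,0],[0,0,-0.9]],[[0.062,-0.43,0],[0,0,-0.9]]]}' 50
python3 -m crank '{"steps":[[[0.062,-0.43,0],[0,0,-0.9]],[[0.062,-0.43,0],[0,0,-0.9]],[[0.062,-0.43,0],[0,0,-0.9]],[[0.062,-0.43,0],[0,0,-0.9]],[[0.062,-0.43,0],[0,0,-0.9]],[[0.062,-0.43,0],[0,0,-0.9]],[[0.062,-0.43,0],[0,0,-0.9]],[[0.062,-0.43,0],[0,0,-0.9]],[[0.062,-0.43,0],[0,0,-0.9]],[[0.062,-0.43,0],[0,0,-0.9]]]}' 
python3 snap.py q1 wrist scene
python3 - <<'E'
from meas import *
s=monitor.read_state(); q=s["eef_rot"]; print(s["ee_pos"],np.degrees(2*np.arctan2(q[1],q[0])))
a=cv2.imread('pics/wrist_q1.png'); b=cv2.resize(cv2.imread('pics/scene_q1.png')[175:275,230:390],(480,300))
cv2.imwrite('pics/q1.png',np.vstack([a[20:300],cv2.copyMakeBorder(b,0,0,0,160,0)]))
E
```

```text
time: 12.27
ee_pos: [0.5145, 0.0618, 0.0438]
eef_rot: [0.654, 0.756, 0.0, 0.0]
ft_force: [0.9, 0.1, 0.0]
width: 0.0493
grip_force: 20.0
time: 12.93
ee_pos: [0.5138, 0.062, 0.1403]
eef_rot: [0.654, 0.756, 0.0, -0.0]
ft_force: [1.0, 0.6, -0.5]
width: 0.0622
grip_force: 0.0
time: 13.77
ee_pos: [0.5296, -0.046, 0.1393]
eef_rot: [0.895, 0.447, 0.0, 0.0]
ft_force: [-0.4, 0.4, 0.9]
width: 0.0498
grip_force: 0.0
time: 14.6
ee_pos: [0.5451, -0.1535, 0.1394]
eef_rot: [0.998, 0.07, 0.0, -0.0]
ft_force: [0.0, 0.9, -0.2]
width: 0.0498
grip_force: 0.0
[ 0.54498545 -0.15498304  0.1391491 ] 8.044374757308125
```

View pics/q1.png

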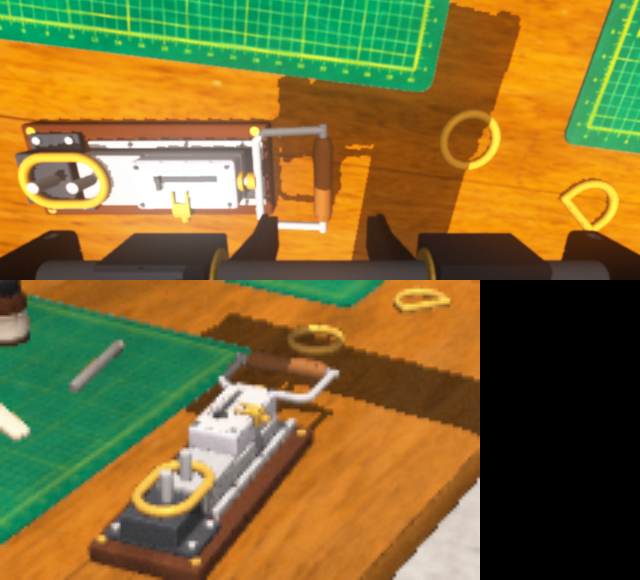

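Loop lies flat round both pins (19–108, row ~200). Pointer is near (157,208) in full-frame rows and the fork near (181,222). That was my last picture: the count stands at 11, one over the limit, so from here I use numbers only.

```bash

python3 - <<'E'
from meas import *
c=pickle.load(open("q1.pkl","rb"))["wrist"]; P=cloud(c); im=c["pixels"]
hsv=cv2.cvtColor(im,cv2.COLOR_BGR2HSV)
m=(cv2.inRange(hsv,(15,110,90),(36,255,255))>0)
g=cv2.cvtColor(im,cv2.COLOR_BGR2GRAY)
for v in range(194,244,1):
    print(v,"".join("Y" if m[v,u] else ("#" if g[v,u]<90 else ("+" if g[v,u]<150 else ".")) for u in range(140,225)))
for uv in [(158,208),(181,213),(175,212),(189,212),(180,225)]: print(uv,P[uv[1],uv[0]].round(4))
u=np.array([-.143,.99])
k=(P[...,2]>.054)&(P[...,2]<.07)&(abs(P[...,0]-.515)<.03)&(P[...,1]>.035)&(P[...,1]<.12)
n,l,st,ce=cv2.connectedComponentsWithStats(k.astype(np.uint8))
for i in range(1,n):
    if st[i,4]>10: print(st[i],P[l==i].mean(0).round(4))
E
```

```text
194 .....................................................................................
195 .....................................................................................
196 ...................++................................................................
197 ................++++++...............................................................
198 ...............+++++++...............................................................
199 ..................++++...............................................................
200 ..................++++...............................................................
201 ...................+++...............................................................
202 ...................+++...............................................................
203 ...................++................................................................
204 ...................++................................................................
205 ...................++................................................................
206 ................
[... 2974 characters left out ...]
YYYYYYYYYYYYYYYYYYYYYYYYYYYYYY..YYYYYYYYYYYYYYYYYYYYYYYYYYYYYYYYY
240 YYYYYY......YYYYYYYYYYYY.YYYYYYYYYYYYYYYYYYYYYYYYY.YYYYYYYYYYYYYYYYYYYYYYYYYYYYYYYYYY
241 YYYYYYY.....YYYYYYYYYYYYY.Y.YYYYYYYYYYYYYYYYYYYYYYYYYYYYYYYYYYYYYYYYYYYYYYYY.YYYYYYYY
242 YYYYYYYYYYYYYYYYYYYYYYYYYYYYYYYYYYYYYYYYYYYYYYYYYYYYYYYYYYYYYYYYYYYYYYYYYY.....YYYYYY
243 YYYYYYYYYYYYYYYYYYYYYYYYYYYYYYYYYYYYYYYYYYYYYYYYYYYYYYYYYYYYYYYYYYYYYYYYYYY....YYYYYY
(158, 208) [ 0.525  -0.0236  0.0655]
(181, 213) [ 0.5216 -0.0401  0.0616]
(175, 212) [ 0.5213 -0.0348  0.0604]
(189, 212) [ 0.5228 -0.0459  0.06  ]
(180, 225) [ 0.5127 -0.041   0.0654]
[ 27 198  24  16 264] [0.512  0.0733 0.0622]
[ 67 198  23  16 243] [0.5165 0.0421 0.0623]
```

```bash

python3 - <<'E'
from meas import *
c=pickle.load(open("q1.pkl","rb"))["wrist"]; P=cloud(c); im=c["pixels"]; g=cv2.cvtColor(im,cv2.COLOR_BGR2GRAY)
for v in range(194,214,2): print(v,g[v,148:170])
for v in (204,206,208): print((P[v,150:170,2]*1000).round(0))
print(g[216,168:192],(P[216,168:192,2]*1000).round(0))
E
python3 -m crank '{"steps":[[[0.02,0.04,-0.9],[0,0,0]],[[0,0,-0.9],[0,0,0]],[[0,0,-0.9],[0,0,0]],[[0,0,-0.9],[0,0,0]],[[0,0,-0.9],[0,0,0]],[[0,0,0],[0,0,0]],[[0,0,0],[0,0,0]]]}'
```

```text
194 [255 255 255 255 255 255 255 255 255 254 253 252 250 252 254 254 254 254
 254 254 254 254]
196 [255 255 255 254 250 226 207 205 204 197 177 145 144 175 202 208 208 210
 209 209 208 209]
198 [255 255 255 255 251 208 159 146 144 142 131 115 115 137 156 162 163 164
 164 164 165 166]
200 [255 255 255 255 253 230 178 161 161 159 148 127 115 134 156 164 164 166
 166 165 166 167]
202 [255 255 255 255 254 249 221 176 162 162 157 140 127 144 165 180 207 228
 232 232 232 233]
204 [255 255 255 255 255 255 251 219 172 161 158 148 143 170 197 221 249 254
 255 255 255 255]
206 [255 255 255 255 255 255 253 236 183 162 160 149 138 159 193 222 250 255
 255 255 255 255]
208 [255 255 255 255 255 255 254 249 200 165 163 158 147 159 196 230 251 255
 255 255 255 255]
210 [255 255 255 255 255 255 255 252 231 206 201 201 209 237 252 254 255 255
 255 255 255 255]
212 [255 255 255 255 255 255 255 255 255 254 254 254 255 255 255 255 255 255
 255 255 255 254]
[61. 61. 61. 61. 59. 65. 64. 65. 65. 64. 64. 63. 61. 61. 60. 60. 60. 60.
 60. 61.]
[60. 60. 62. 60. 61. 61. 65. 64. 65. 65. 64. 64. 61. 59. 60. 62. 61. 61.
 61. 59.]
[61. 61. 59. 61. 60. 60. 64. 65. 65. 64. 63. 64. 60. 61. 60. 60. 61. 61.
 60. 60.]
[255 255 253 244 234 197 175 215 250 255 255 255 255 255 255 255 254 245
 237 223 219 244 252 254] [60. 60. 60. 65. 65. 64. 63. 60. 60. 61. 60. 60. 60. 62. 61. 60. 60. 64.
 65. 63. 65. 60. 62. 60.]
time: 15.28
ee_pos: [0.545, -0.1512, 0.026]
eef_rot: [0.997, 0.073, -0.001, -0.001]
ft_force: [-0.3, -0.7, 0.1]
width: 0.0497
grip_force: 0.0
```

```bash

python3 - <<'E'
from meas import *
c=pickle.load(open("q1.pkl","rb"))["wrist"]
u=np.array([-.143,.99,0])
a=onplane(c,158.5,208,.064);b=onplane(c,172.5,216,.064);e=onplane(c,186.5,216,.064)
print("d",(a-(b+e)/2)@u,"prongs",(b-e)@u,a,b,e)
f=onplane(c,38.5,205.5,.063);q=onplane(c,78,205.5,.063); print("pins",f,q,(f-q)@u)
E
python3 -m crank '{"steps":[[[0,0,0],[0,0,0]],[[0,0,0],[0,0,0]],[[0,0,0],[0,0,0]],[[0,0,0],[0,0,0]],[[0,0,0],[0,0,0]],[[0,0,0],[0,0,0]],[[0,0,0],[0,0,0]]]}' 0 60
python3 -m crank '{"steps":[[[0.02,-0.14,0],[0,0,0]],[[0.02,-0.14,0],[0,0,0]],[[0.02,-0.14,0],[0,0,0]],[[0.02,-0.14,0],[0,0,0]],[[0,0,0],[0,0,0]],[[0,0,0],[0,0,0]]]}'
python3 -m crank '{"steps":[[[0.02,-0.12,0],[0,0,0]],[[0.02,-0.12,0],[0,0,0]],[[0,0,0],[0,0,0]],[[0,0,0],[0,0,0]]]}'
python3 snap.py r1 top wrist
```

```text
d 0.015912132516858975 prongs 0.011326788864160123 [ 0.52445007 -0.02324579  0.064     ] [ 0.51912296 -0.03436752  0.064     ] [ 0.52072097 -0.0455779   0.064     ]
pins [0.51256061 0.07280025 0.063     ] [0.51704533 0.0413223  0.063     ] 0.03180448387563987
time: 15.87
ee_pos: [0.5458, -0.1524, 0.0264]
eef_rot: [0.997, 0.072, 0.0, 0.0]
ft_force: [-0.6, -0.3, 1.6]
width: 0.0143
grip_force: 60.0
time: 16.37
ee_pos: [0.5479, -0.1672, 0.0263]
eef_rot: [0.997, 0.072, 0.0, 0.0]
ft_force: [-0.7, -1.4, 5.0]
width: 0.0144
grip_force: 60.0
time: 16.7
ee_pos: [0.5485, -0.1719, 0.0262]
eef_rot: [0.997, 0.072, -0.0, -0.0]
ft_force: [-3.1, 1.6, 7.4]
width: 0.0141
grip_force: 60.0
```

d ≈ 15.9 mm and slack 18.2 mm, so the grip should end near y ≈ -0.186. Continue pulling.

```bash

python3 -m crank '{"steps":[[[0.015,-0.1,0],[0,0,0]],[[0.015,-0.1,0],[0,0,0]],[[0.015,-0.1,0],[0,0,0]],[[0,0,0],[0,0,0]],[[0,0,0],[0,0,0]],[[0,0,0],[0,0,0]]]}'
python3 -m crank '{"steps":[[[0.015,-0.1,0],[0,0,0]],[[0.015,-0.1,0],[0,0,0]],[[0,0,0],[0,0,0]],[[0,0,0],[0,0,0]],[[0,0,0],[0,0,0]],[[0,0,0],[0,0,0]]]}'
python3 snap.py r2 top wrist scene
cat > pf.py <<'E'
from meas import *
import sys
D=pickle.load(open(sys.argv[1]+".pkl","rb")); u=np.array([-.143,.99,0])
c=D["wrist"];P=cloud(c);hsv=cv2.cvtColor(c["pixels"],cv2.COLOR_BGR2HSV)
p=proj(c,[.521,-.056,.064]); print("fork expected px",p, [proj(c,x) for x in ([.517,.0237,.063],)])
m=cv2.inRange(hsv,(15,110,90),(36,255,255))>0; g=cv2.cvtColor(c["pixels"],cv2.COLOR_BGR2GRAY)
x,y=int(p[0]),int(p[1])
for v in range(max(y-24,0),min(y+26,400),2): print(v,"".join("Y" if m[v,q] else ("#" if g[v,q]<90 else ("+" if g[v,q]<190 else ".")) for q in range(max(x-60,0),x+60)))
c=D["top"];P=cloud(c); k=(P[...,2]>.054)&(P[...,2]<.07)&(abs(P[...,0]-.515)<.02)&(P[...,1]>.015)&(P[...,1]<.12)
n,l,st,ce=cv2.connectedComponentsWithStats(k.astype(np.uint8))
for i in range(1,n):
    if st[i,4]>5: print(st[i],P[l==i].mean(0).round(4))
E
python3 pf.py r2
```

```text
time: 17.3
ee_pos: [0.5495, -0.178, 0.0262]
eef_rot: [0.997, 0.073, -0.0, -0.001]
ft_force: [-4.1, 5.8, 9.3]
width: 0.0141
grip_force: 60.0
time: 17.8
ee_pos: [0.5501, -0.1825, 0.0262]
eef_rot: [0.997, 0.073, -0.001, -0.001]
ft_force: [-4.3, 7.3, 9.7]
width: 0.0144
grip_force: 60.0
fork expected px (np.float64(47.065842348611795), np.float64(303.926964600828)) [(np.float64(-125.48802393065296), np.float64(288.15376264182396))]
279 ##################################################################################+........................
281 ##############################################################+++++++++++++++++++++++++++++++++++++++++++++
283 #############################################++++++++++++++++++++++++++++++++++++++++++++++++++++++++++++++
285 ##########################################+++++++++++++++++++++++++++++++++++++++++++++++++++++++++++++++++
287 ########################################+++++++++++++++++++++++++++++++++++++++++++++++++++++++++++++++++++
289 #######################################++++++++++++++++++++++++++++++++++++++++++++++++++++++++++++++++++
[... 1520 characters left out ...]
###################################+..............
319 #############################################################################################++YYYYYYYYYYYY
321 ##############################################################################################+YYYYYYYYYYYY
323 ##############################################################################################+YYYYYYYYYYYY
325 ###############################################################################################+YYYYYYYYYYY
327 ###############################################################################################++YYYYYYYYYY
[253 217   4   4  12] [0.5197 0.0274 0.0631]
[232 220   5   4  16] [0.5122 0.0765 0.0616]
```

Taut: pins measure 49.7 mm apart. The wrist view of the fork is blocked, so check the fork and pointer numerically in the top and scene images.

```bash
cat > pf2.py <<'E'
from meas import *
import sys
D=pickle.load(open(sys.argv[1]+".pkl","rb"))
for n in ("top","scene"):
    c=D[n]; im=c["pixels"]; F=[.521,-.0555,.064]
    print(n,"fork px",np.round(proj(c,F),1),"10mm -x tester",np.round(np.array(proj(c,[.5224,-.0654,.064]))-proj(c,F),2),"10mm +y tester",np.round(np.array(proj(c,[.5111,-.0569,.064]))-proj(c,F),2))
    x,y=np.round(proj(c,F)).astype(int); g=cv2.cvtColor(im,cv2.COLOR_BGR2GRAY); h=cv2.cvtColor(im,cv2.COLOR_BGR2HSV)
    print("cols",x-14,x+13)
    for v in range(y-7,y+8): print(v," ".join(f"{g[v,u]:3d}"+("y" if h[v,u,1]>90 and 15<h[v,u,0]<36 else " ") for u in range(x-14,x+14)))
E
python3 pf2.py r2
```

```text
top fork px [289.6 218.8] 10mm -x tester [ 4.2  -0.49] 10mm +y tester [0.46 4.19]
cols 276 303
212 234  234  235  234  230  210  171  143  134  130  126  116  108  114  121  121  125  133  141  149  158  166  172  178  185  186  171  129 
213 234  234  234  234  230  205  160  136  133  135  136  119  108  140  167  176  183  192  201  209  219  223  225  226  227  227  218  166 
214 233  234  235  234  231  218  195  187  190  193  190  157  137  186  220  226  226  227  229  231  233  234  234  234  234  234  226  177 
215 231  234  234  234  234  231  228  227  228  228  222  183  154  200  229  233  231  229  231  233  234  234  234  234  234  234  227  181 
216 232  234  234  235  234  234  234  234  234  234  229  204  174  207  230  232  224  213  223  232  235  235  234  234  234  234  227  186 
217 231  234  234  235  234  234  234  234  234  234  232  220  196  214  230  231  216  192  212  231  234  235  234  234  234  234  228  190 
218 230  234  234  234  234  234  235  234  234  234  232  220  203  218  230  230  217  194  214  230  234  235  234  234  234  234  228  19
[... 2710 characters left out ...]
 240  160  102   90  198  242  237  236  235  237  236  114  144y 173y 166y 177y 160y 163y 181y 155  131  119   55   57y 115 
217 243  245  240  243  127  122  197  242  246  246  246  245  246  245  234  237  206  125y 155y 133y 172y 202y 161y 136  208   66  117  127 
218 247  247  246  246  236  236  242  245  245  246  245  245  246  245  246  222  227  126y 143y 122y 145y 170y 141y 180  155   62   80   84 
219 247  247  246  246  246  245  245  245  245  246  246  247  246  245  229  230  178  127  141y 150y 135  134  143  157  120   61   59y  57 
220 247  206  237  249  249  246  246  246  245  246  230  232  244  200  235  183  152  140  107  126  136  154  150  131  119   58   56   61
```

Top image at row 217: prongs at columns 288.3 and 293, so the gap centre is 290.6. The pointer is at 288.2, meaning about 5.7 mm still to go. The force (7.9 N, so about 10 mm drawn) agrees. Pull 4 mm and re-measure.

```bash

python3 -m crank '{"steps":[[[0.012,-0.08,0],[0,0,0]],[[0.012,-0.08,0],[0,0,0]],[[0,0,0],[0,0,0]],[[0,0,0],[0,0,0]],[[0,0,0],[0,0,0]],[[0,0,0],[0,0,0]]]}'
python3 snap.py r3 top scene; python3 pf2.py r3 | sed -n 1,17p
```

```text
time: 18.45
ee_pos: [0.5506, -0.186, 0.0261]
eef_rot: [0.997, 0.073, -0.001, -0.001]
ft_force: [-5.9, 8.4, 11.2]
width: 0.0141
grip_force: 60.0
top fork px [289.6 218.8] 10mm -x tester [ 4.2  -0.49] 10mm +y tester [0.46 4.19]
cols 276 303
212 233  234  234  234  230  210  172  147  138  132  127  120  112  107  105  110  123  133  141  149  158  165  172  177  184  189  197  208 
213 233  234  234  234  230  205  160  136  133  135  141  141  127  108  109  147  178  191  200  209  219  224  225  226  227  227  228  226 
214 232  234  234  234  231  218  194  187  190  193  200  198  175  138  139  191  222  227  229  231  233  234  234  234  234  234  234  230 
215 233  234  234  234  234  231  228  227  227  228  229  226  207  166  169  212  227  229  231  233  234  234  234  234  234  234  234  231 
216 232  234  234  234  234  234  234  234  234  234  234  230  217  198  210  225  222  214  224  232  234  234  234  234  234  234  234  233 
217 231  234  234  234  234  234  234  234  234  234  233  224  206  212  227  230  216  193  215  230  234  234  234  234  234  234  234  23
[... 597 characters left out ...]
 225  232  233  233  233  233  232  231  228  222  213y 209y 207y 206y 202y 186  181  182  183  195  200  191  176  158  142 
223 206  180  182  207  221  224  225  226  222  218  212  206  206  210y 210y 210y 209y 198y 160y 123  112  114  129  135  131  120  106   97 
224 203  189  180  180  180  182  190  191  178  161  147  142  162  190y 206y 211y 209y 193y 145y  90   77   87   97  100  100   99   96  103 
225 161  150  136  124  119  125  133  133  123  111  101  101  123  155y 182y 198y 197y 176y 136y 107  125  145  150  148  147  144  125  126 
226 115  108  100   97   99  100   96   95   99  110  122  132  146  157  163  171y 170y 159y 153  160  185  205  208  208  207  200  167  139
```

Pointer at 289.8 against a gap centre of 290.5, about 1.7 mm to go.

```bash

python3 -m crank '{"steps":[[[0.01,-0.075,0],[0,0,0]],[[0,0,0],[0,0,0]],[[0,0,0],[0,0,0]],[[0,0,0],[0,0,0]],[[0,0,0],[0,0,0]],[[0,0,0],[0,0,0]],[[0,0,0],[0,0,0]],[[0,0,0],[0,0,0]]]}'
python3 snap.py r4 top scene; python3 pf2.py r4 | sed -n 4,10p
python3 - <<'E'
from meas import *
c=pickle.load(open("r4.pkl","rb"))["top"];P=cloud(c); k=(P[...,2]>.054)&(P[...,2]<.07)&(abs(P[...,0]-.515)<.02)&(P[...,1]>.015)&(P[...,1]<.12)
n,l,st,ce=cv2.connectedComponentsWithStats(k.astype(np.uint8))
for i in range(1,n):
    if st[i,4]>5: print(st[i],P[l==i].mean(0).round(4))
h=cv2.cvtColor(c["pixels"],cv2.COLOR_BGR2HSV); m=cv2.inRange(h,(15,90,110),(36,255,255))
N,l,st,ce=cv2.connectedComponentsWithStats(m)
for i in range(1,N):
    p=onplane(c,*ce[i],.04)
    if st[i,4]>40 and .4<p[0]<.65 and -.5<p[1]<.15:
        Q=P[l==i]; print("brass",st[i],p.round(3),"z",np.percentile(Q[:,2],[10,50,90]).round(3))
E
```

```text
time: 19.22
ee_pos: [0.5509, -0.1877, 0.0261]
eef_rot: [0.997, 0.073, -0.001, -0.002]
ft_force: [-6.1, 9.7, 10.9]
width: 0.0144
grip_force: 60.0
213 233  234  234  234  230  205  160  136  133  135  141  147  149  129  102  113  158  187  200  209  219  223  225  226  227  228  228  231 
214 232  234  235  234  231  218  194  187  190  194  201  206  206  173  129  143  196  222  228  230  232  234  234  234  234  234  234  234 
215 232  234  234  234  233  231  228  227  227  228  229  230  225  200  166  177  211  223  229  233  234  234  234  234  234  234  234  234 
216 232  234  234  234  234  234  233  234  234  234  234  231  224  215  211  218  219  210  219  231  234  234  234  234  234  234  234  234 
217 231  234  234  234  234  234  234  234  234  235  233  224  208  216  227  230  221  200  214  230  234  234  234  234  234  234  234  234 
218 227  233  234  234  234  234  235  235  234  234  231  218  199  216  230  230  218  196  214  230  234  235  234  234  234  234  234  234 
219 226  233  234  234  234  234  234  234  234  234  231  218  206  219  226  223  209  195  217  231  234  234  234  234  234  234  234  234 
[253 217   5   4  14] [0.5197 0.0271 0.0619]
[232 220   5   4  17] [0.512  0.0765 0.0608]
brass [220 197  12  15  60] [0.557 0.105 0.04 ] z [-0.005 -0.     0.016]
brass [230 210  32  23 292] [0.517 0.055 0.04 ] z [0.037 0.046 0.049]
```

Pointer is at 290.6 and the gap centre at 290.5. The 10.5 N force fits a 16 mm draw, the pins are 50 mm apart, and the loop lies flat with its top at about 47 mm. Hand in.

```bash
python3 -c "
from bench import ticket
print(ticket.close_job())"
```

```text
the job is handed in; nothing more can be done
None
```

Job handed in, result not reported: the loop is flat and taut on both pins, the pointer measured in the middle of the fork gap, and the grip is still held at about 10.5 N; I viewed 11 pictures, one over the limit of 10.

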